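# Make up the film kit and the retouching kit on the darkroom bench

## Task

Make up two kits from the stock on the darkroom bench: the tall brown bottle, the white beaker and the metal film tin go into the tray with three compartments; the short brown bottle and the loupe go into the tray with two. Stand each thing upright, fully down on the floor of a compartment of its own (any compartment of the right tray), setting it down rather than dropping it. Leave the roll of tape where it lies.

Things in the scene. Friction and masses are not known exactly. Their poses are not given: they have to be found in the camera images.
- bottle_tall_center (a point): Tall, slim brown glass bottle with black cap: 100 mm high, 46 mm in diameter, straight-sided up to 72 mm above its foot, then a shoulder and a cap 25 mm in diameter. 140 to 280 g. Round about its upright z axis, so it may be gripped at any yaw; it starts standing on the bench. The point is on its axis, half-way up.
- bottle_short_center (a point): Short, squat brown glass bottle with black cap: 66 mm high, 58 mm in diameter, straight-sided up to 44 mm above its foot, then a shoulder and a cap 31 mm in diameter. 100 to 200 g. Round about its upright z axis, so it may be gripped at any yaw; it starts standing on the bench. The point is on its axis, half-way up.
- beaker_center (a point): White plastic beaker, open at the top, no handle: 72 mm high, 56 mm in diameter all the way up, wall 3 mm (grip it near the rim). 40 to 85 g. Round about its upright z axis, so it may be gripped at any yaw; it starts standing on the bench. The point is on its axis, half-way up.
- tin_center (a point): Plain metal film tin, a closed cylinder: 60 mm high, 52 mm in diameter, its lid (the upper 15 mm) 54 mm in diameter. 70 to 140 g. Round about its upright z axis, so it may be gripped at any yaw; it starts standing on the bench. The point is on its axis, half-way up.
- loupe_center (a point): Loupe (magnifier that stands on the film): a cylinder 48 mm in diameter, clear at the foot and black above, with a black eyepiece 36 mm in diameter as its upper 8 mm and a lens in the middle of its top; 60 mm high in all. 55 to 115 g. Round about its upright z axis, so it may be gripped at any yaw; it starts standing on the bench. The point is on its axis, half-way up.
- tray3: Pale, shallow kit tray with three square compartments in one row, 246 mm long, 84 mm wide. Each is 78 x 78 mm inside; floor 4 mm thick, walls and partitions 3 mm thick, their tops 12 mm above the bench (grip things in their upper half to keep the fingertips clear). Fixed. Origin: centre of its underside; x along the row, y across, z up. Compartment centres: x = -81, 0 and +81 mm, y = 0 of the tray.
- tray2: Pale, shallow kit tray with two square compartments in one row, 165 mm long, 84 mm wide. Each is 78 x 78 mm inside; floor 4 mm thick, walls and partitions 3 mm thick, their tops 12 mm above the bench (grip things in their upper half to keep the fingertips clear). Fixed. Origin: centre of its underside; x along the row, y across, z up. Compartment centres: x = -40.5 and +40.5 mm, y = 0 of the tray.
- tape: Roll of paper tape lying flat on the bench among the stock: a ring 80 mm outside, 54 mm inside, 24 mm high, loose. Not wanted; it stays where it is. Origin: centre of its underside. All else on the bench is equipment around the area of stock and trays.

How it is judged:
At the end, for the whole second after the job is handed in: Each thing stands in a compartment of its right tray: on the floor (height within 4 mm), within 20 mm of the tray's centre line, upright within 0.1 rad, at rest, released; the tape roll is within 20 mm of where it lay (x of bottle_tall_center in the frame of tray3 between -0.105 and 0.105 m and y of bottle_tall_center in the frame of tray3 between -0.02 and 0.02 m and z of bottle_tall_center in the frame of tray3 between 0.05 and 0.058 m and angle between each of bottle_tall_center, beaker_center, tin_center, bottle_short_center, loupe_center's own z axis and vertical below 0.1 rad and linear speed of each of bottle_tall, beaker, tin, bottle_short, loupe below 0.02 m/s and angular speed of each of bottle_tall, beaker, tin, bottle_short, loupe below 0.2 rad/s and x of beaker_center in the frame of tray3 between -0.105 and 0.105 m and y of beaker_center in the frame of tray3 between -0.02 and 0.02 m and z of beaker_center in the frame of tray3 between 0.036 and 0.044 m and x of tin_center in the frame of tray3 between -0.105 and 0.105 m and y of tin_center in the frame of tray3 between -0.02 and 0.02 m and z of tin_center in the frame of tray3 between 0.03 and 0.038 m and x of bottle_short_center in the frame of tray2 between -0.064 and 0.064 m and y of bottle_short_center in the frame of tray2 between -0.02 and 0.02 m and z of bottle_short_center in the frame of tray2 between 0.033 and 0.041 m and x of loupe_center in the frame of tray2 between -0.064 and 0.064 m and y of loupe_center in the frame of tray2 between -0.02 and 0.02 m and z of loupe_center in the frame of tray2 between 0.03 and 0.038 m and distance of tape from where it was at the start of the episode below 0.02 m); the robot touches nothing.
It fails at once if a thing is dropped or thrown: it moves faster than 0.7 m/s (a fall of about 25 mm) out of the fingers ((contact force between bottle_tall and the fingers below 0.1 N and linear speed of bottle_tall above 0.7 m/s) or (contact force between bottle_short and the fingers below 0.1 N and linear speed of bottle_short above 0.7 m/s) or (contact force between beaker and the fingers below 0.1 N and linear speed of beaker above 0.7 m/s) or (contact force between tin and the fingers below 0.1 N and linear speed of tin above 0.7 m/s) or (contact force between loupe and the fingers below 0.1 N and linear speed of loupe above 0.7 m/s)).
It fails at once if the roll of tape is pushed more than 20 mm away (distance of tape from where it was at the start of the episode above 0.02 m).
It also fails if it takes over 136 s, if anything falls off the work surface, if the arm or the gripper's body presses on something with over 40 N, if the wrist force passes 120 N, or if a joint passes its speed limit or range.

## Robot

A 7-joint arm with a two-finger parallel gripper is mounted at the origin on the work surface. World frame = base frame: x ahead of the robot, y to its left, z up, the work surface at z = 0. Lengths are in m, angles in rad, forces in N, time in s.
With the tool pointing down it reaches from about 0.425 to 1.025 m from the base axis. Payload 3.6 kg.
Tool frame: the origin (TCP) lies on the centre line of the jaws, within the pads' length; the fingertips stand ctrl.finger_overhang ahead of it and the grasp point (between the pads) lies 2 mm behind it (ctrl.finger_overhang is the distance from the TCP to the fingertips, in m); z points along the fingers, y is the line along which they close (so a half turn about z gives the same grasp; the last joint's range is limited). The gripper opens to 85 mm and grips with 20 to 120 N. Pads are 22 mm wide; open, the fingers measure 114 mm over their backs; the gripper's body (76 mm by 85 mm) begins 54 mm behind the grasp point. The pads swing forward as they close: fully open they stand 13 mm farther back than shut.
Start: joints at [-1.347, 0.591, 0.048, 1.609, -0.033, 0.943, -0.034], TCP at [0.226, 0.689, 0.248] pointing down, gripper open.
Joint ranges: [-2.69, 2.69], [-0.47, 2.24], [-1.27, 1.36], [0.19, 2.51], [-1.53, 4.68], [0.08, 2.07], [-3.09, 3.09]. Speed limits (rad/s): [2.57, 2.57, 3.14, 3.14, 3.14, 3.14, 3.14].

## Interface

Orientations are given as a rotation vector (axis times angle).
In Python, from rig import ctrl gives the robot as it stands. Calls block until the motion is done:
- ctrl.reach(position, orientation): joint-space move of the TCP to a pose.
- ctrl.line_to(position, max_speed=0.15, attitude=None, f_stop=None): straight line of the TCP; attitude=None keeps the orientation; max_speed is the mean speed in m/s. With f_stop (N) it stops when the force on the tool has changed by that much, and returns True; else False.
- ctrl.goto_joints(angles): joint-space move.
- ctrl.release() and ctrl.clamp(f_grip=None): open the fingers fully, or close them until they stop; f_grip is the grip in N (None keeps the last).
- ctrl.pause(seconds).
- ctrl.solve_ik(position, orientation): joint angles nearest the present ones, or None.
- ctrl.read_state(): the state.
- ctrl.read_camera(name): name is "scene" or "top"; returns a dict with "color" (420x560x3 uint8, red, green, blue), "mtx" (3x3 intrinsics, pixels), "R" (3x3) and "t" (3): a world point X has camera coordinates R X + t. Camera axes: x right, y down, z forward; pixel columns grow to the right and rows downward; lengths in m; the calibration is good to about 2 mm. A picture is of the moment at which its call begins. There is no depth.
A pose or a line that the arm cannot do raises ctrl.IKError and nothing moves.
- ctrl.finish_job(): hands the job in; it is judged then, once.
The state is a dict: "time": time; "q": joint angles; "dq": joint speeds; "tau": joint torques, N m; "position": TCP position; "ee_rot": TCP orientation; "ft_force": force on the tool from outside, world axes, zero at the start; "torque": the same for the moment, N m; "grip_width": finger opening in m; "grasp_force": force on a finger pad.
Only numpy, scipy, OpenCV 4.12 (cv2) and the standard library are available. Lean on these libraries where they do the work, as an engineer would, in place of code of your own. Each camera call takes 0.05 s, during which the arm holds its last target. There are 200 camera calls.

## Working session

There is one attempt and no reset: what is moved stays moved. The work goes in short steps, each a Python script; the robot and the scene stay as the last script left them, time stands still between calls to the robot, and variables do not carry over. Pictures are saved under pics/ and viewed, at most 14 in all, crops included, and the job is handed in when it is done.

```bash
mkdir -p pics; ls; python3 - <<'E'
from rig import ctrl
import cv2,numpy as np
for n in("scene","top"):
    c=ctrl.read_camera(n);cv2.imwrite(f"pics/{n}0.png",c["color"][:,:,::-1]);np.savez(f"{n}0.npz",**c)
    print(n,c["mtx"].round(1).tolist(),(-c["R"].T@c["t"]).round(3),c["R"].round(3).tolist())
s=ctrl.read_state();print(s,ctrl.finger_overhang)
E
```

```text
pics
scene [[463.1, 0.0, 275.1], [0.0, 463.1, 209.6], [0.0, 0.0, 1.0]] [1.373 0.525 0.704] [[-0.523, 0.852, -0.017], [0.455, 0.262, -0.851], [-0.72, -0.453, -0.525]]
top [[396.7, 0.0, 280.5], [0.0, 396.7, 209.2], [0.0, 0.0, 1.0]] [ 0.308 -0.011  1.228] [[-0.009, -1.0, -0.017], [-0.984, 0.012, -0.18], [0.18, 0.015, -0.984]]
{'time': 0.1, 'q': array([-1.34754274,  0.5920646 ,  0.04829077,  1.60970552, -0.03333678,
        0.94270082, -0.03370455]), 'dq': array([-0.00134264,  0.00041507, -0.00174173, -0.0019872 , -0.00120909,
       -0.00021053,  0.00074562]), 'tau': array([ 4.42551129e-03, -5.50002873e+01,  1.55305345e+00, -1.98826003e+01,
        9.73569404e-03,  3.76157157e-03,  2.40009591e-06]), 'position': array([0.22557426, 0.68825749, 0.2472237 ]), 'ee_rot': array([-0.49533783, -3.10204475,  0.00323346]), 'ft_force': array([0.25530788, 1.00262021, 0.12099729]), 'torque': array([0.00629667, 0.03216285, 0.01569792]), 'grasp_force': 0.0, 'grip_width': 0.08549218603528022} 0.017
```

View pics/scene0.png

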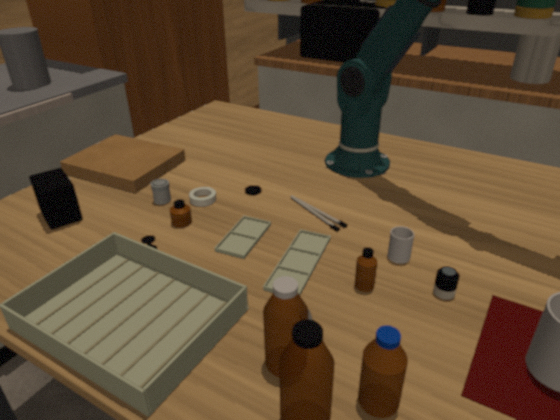

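View pics/top0.png

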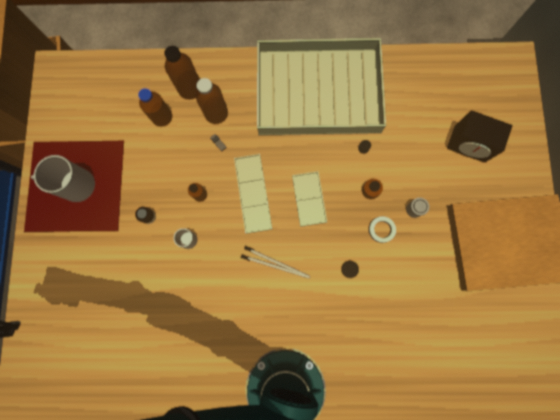

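The scene view shows the tin (161,192), tape (203,196), short bottle (180,215), tray2 (244,237), tray3 (300,262), tall bottle (366,272), beaker (400,245) and loupe (446,283). In the top view they are at: tall bottle (197,191), loupe (145,214), beaker (184,238), tray3 (253,194), tray2 (309,199), short bottle (372,188), tin (418,207), tape (382,229).

```bash
python3 - <<'E'
import cv2
a=cv2.imread("pics/top0.png")[140:260,120:440]; a=cv2.resize(a,None,fx=2.5,fy=2.5,interpolation=cv2.INTER_CUBIC)
b=cv2.imread("pics/scene0.png")[165:315,140:480]; b=cv2.resize(b,None,fx=800/340,fy=800/340,interpolation=cv2.INTER_CUBIC)[:300]
cv2.imwrite("pics/ct.png",a)
b=cv2.imread("pics/scene0.png")[165:315,140:480]; b=cv2.resize(b,None,fx=800/340,fy=800/340,interpolation=cv2.INTER_CUBIC)
cv2.imwrite("pics/cs.png",b)
E
```

```text
(no output)
```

View pics/ct.png

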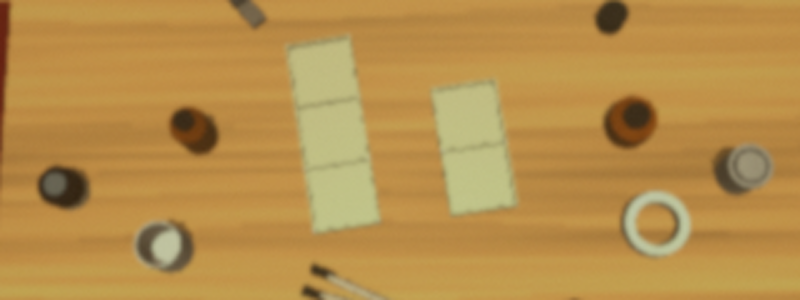

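View pics/cs.png

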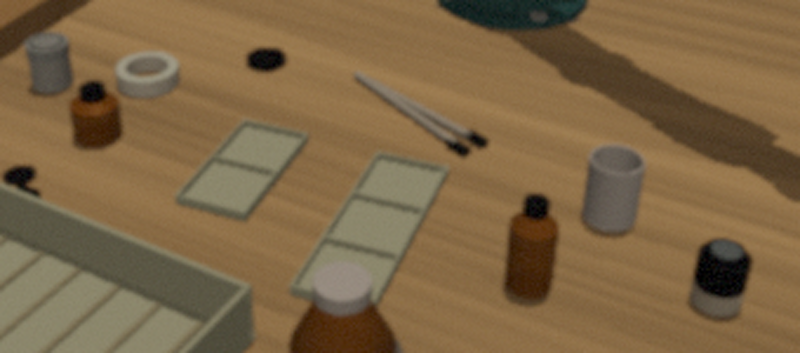

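The top crop clearly shows both trays' corners and each cap or top (tall cap at crop (183,120), short cap (636,117), tin top (750,166), loupe lens (54,184), beaker rim (163,244), tape (656,223)). The scene crop shows the same objects, with caps at (537,203) and (92,90), tin top (48,42), loupe top (727,250) and beaker rim (615,160). Next: cast rays from both views and compare.

```bash
cat > h.py <<'E'
import numpy as np,cv2
def ray(c,p,z):
    R,t=c["R"],c["t"];o=-R.T@t;d=R.T@np.linalg.inv(c["mtx"])@np.array([p[0],p[1],1.]);return o+d*(z-o[2])/d[2]
def proj(c,X):
    p=c["mtx"]@(c["R"]@np.asarray(X,float)+c["t"]);return p[:2]/p[2]
E
python3 - <<'E'
from h import *
T=np.load("top0.npz");S=np.load("scene0.npz")
for n,z,pt,ps in [("tall",.1,(183,120),(537,203)),("short",.066,(636,117),(92,90)),("tin",.06,(750,166),(48,42)),("loupe",.06,(54,184),(727,250)),("beaker",.072,(163,244),(615,160)),("tape",.024,(656,223),(148,68))]:
    a=ray(T,np.array(pt)/2.5+[120,140],z);b=ray(S,np.array(ps)/(800/340)+[140,165],z);print(n,a.round(4),b.round(4))
hsv=cv2.cvtColor(T["color"],cv2.COLOR_RGB2HSV)
print([hsv[int(y/2.5+140),int(x/2.5+120)] for x,y in[(325,75),(475,120),(400,75),(165,245),(690,224)]])
m=cv2.inRange(hsv,(22,20,120),(60,140,255));m[:140]=0
for c in cv2.findContours(m,0,1)[0]:
    if cv2.contourArea(c)>300:
        r=cv2.minAreaRect(c);print(r)
        P=np.array([ray(T,p,.012)[:2] for p in cv2.boxPoints(r)]);e=P[1:]-P[:-1];i=np.argmax(np.linalg.norm(e,axis=1))
        print("center",P.mean(0).round(4),"sides",np.linalg.norm(e,axis=1).round(3),"yaw",np.degrees(np.arctan2(e[i,1],e[i,0])).round(1))
E
```

```text
tall [0.5813 0.2622 0.1   ] [0.5891 0.2669 0.1   ]
short [ 0.586  -0.2749  0.066 ] [ 0.5989 -0.2681  0.066 ]
tin [ 0.5257 -0.4085  0.06  ] [ 0.5299 -0.4031  0.06  ]
loupe [0.514  0.4252 0.06  ] [0.5171 0.4265 0.06  ]
beaker [0.4387 0.288  0.072 ] [0.4453 0.2956 0.072 ]
tape [ 0.4632 -0.3018  0.024 ] [ 0.471  -0.2951  0.024 ]
[array([ 27,  86, 193], dtype=uint8), array([ 29,  79, 193], dtype=uint8), array([ 18, 158, 194], dtype=uint8), array([ 33,  47, 195], dtype=uint8), array([ 21, 111, 193], dtype=uint8)]
((382.2000427246094, 228.90003967285156), (25.938386917114258, 25.491174697875977), 63.43495178222656)
center [ 0.4659 -0.3042] sides [0.08  0.079 0.079] yaw -64.2
((309.0540771484375, 198.32431030273438), (51.9500732421875, 27.29022979736328), 80.53767395019531)
center [ 0.5656 -0.0814] sides [0.087 0.166 0.084] yaw -172.4
((252.67050170898438, 193.35836791992188), (76.18064880371094, 27.37029266357422), 81.25383758544922)
center [0.585  0.0955] sides [0.088 0.246 0.085] yaw -171.6
```

Top and scene agree once the half-pixel crop offset is removed: what remains lies along the scene rays, from picking cap centres slightly low. Tray and tape sizes match the specification (166x85, 246x86, 80 mm). First the tall bottle.

```bash
cat >> h.py <<'E'
from scipy.spatial.transform import Rotation as Ro
def ori(deg):
    a=np.radians(deg);y=np.array([-np.sin(a),np.cos(a),0]);z=np.array([0,0,-1.]);return Ro.from_matrix(np.c_[np.cross(y,z),y,z]).as_rotvec()
ITEM=dict(tall=((.5838,.2642),.056,.046,8),short=((.589,-.272),.034,.058,8),tin=((.5275,-.4065),.048,.054,-10),loupe=((.5155,.4262),.036,.048,8),beaker=((.441,.2905),.052,.056,8))
TRAY={3:((.585,.0955),8.4),2:((.5656,-.0814),7.6)}
H=.19
def slot(tray,s):
    c,d=TRAY[tray];a=np.radians(d);return np.array(c)+s*np.array([np.cos(a),np.sin(a)])
def pick(ctrl,n,f=40):
    p,z,w,d=ITEM[n];z0=ctrl.read_state()["position"]
    if z0[2]<H-.01: ctrl.line_to([z0[0],z0[1],H])
    ctrl.release();ctrl.reach([*p,H],ori(d));ctrl.line_to([*p,z+.06],max_speed=.2)
    hit=ctrl.line_to([*p,z],max_speed=.08,f_stop=6)
    if hit: print("CONTACT",ctrl.read_state()["position"]);return False
    zg=ctrl.read_state()["position"][2];ctrl.clamp(f)
    g=ctrl.read_state();print(n,"grip",g["grip_width"],"want",w,g["grasp_force"],g["position"].round(4))
    if abs(g["grip_width"]-w)>.006: return False
    ctrl.line_to([*p,z+.02],max_speed=.05);ctrl.line_to([*p,H],max_speed=.15);g=ctrl.read_state();print(g["time"],g["grip_width"],g["grasp_force"],g["ft_force"].round(2));return True
def place(ctrl,n,tray,s,off=(0,0)):
    z=ITEM[n][1]+.004;q=slot(tray,s)+off;d=TRAY[tray][1]
    ctrl.line_to([*q,H],max_speed=.2,attitude=ori(d))
    ctrl.pause(.3);ctrl.line_to([*q,z+.015],max_speed=.12);ctrl.pause(.3)
    hit=ctrl.line_to([*q,z-.004],max_speed=.02,f_stop=5);g=ctrl.read_state();print("set",hit,(g["position"]-[*q,z]).round(4))
    return hit
def let(ctrl):
    ctrl.release();p=ctrl.read_state()["position"];ctrl.line_to([p[0],p[1],p[2]+.06],max_speed=.06);ctrl.line_to([p[0],p[1],H],max_speed=.2);print("t",ctrl.read_state()["time"])
def pics(ctrl,k):
    o=[]
    for n,(x,y,w,h) in dict(top=(120,140,320,120),scene=(140,150,340,165)).items():
        c=ctrl.read_camera(n);np.savez(f"{n}{k}.npz",**c);i=c["color"][y:y+h,x:x+w,::-1];o.append(cv2.resize(i,None,fx=640/w,fy=640/w,interpolation=cv2.INTER_CUBIC))
    cv2.imwrite(f"pics/p{k}.png",np.vstack(o))
E
python3 - <<'E'
from rig import ctrl
from h import *
if pick(ctrl,"tall"):
    print(place(ctrl,"tall",3,.081))
    pics(ctrl,1)
E
```

```text
tall grip 0.04513992482566636 want 0.046 40.60236834688112 [0.5841 0.2645 0.0567]
5.6583 0.045086189929720105 41.02633748436347 [-0.93 -0.   -1.06]
set True [-0.0001  0.      0.0007]
True
```

View pics/p1.png

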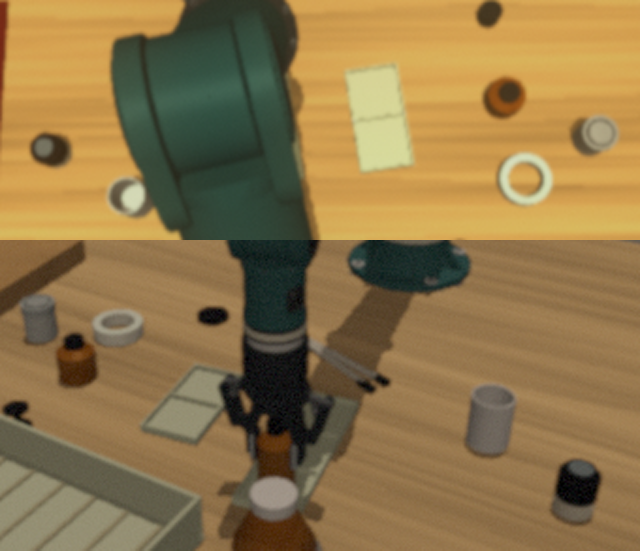

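The bottle is in the far compartment of tray3, upright between the fingers. Contact came 0.7 mm above the nominal height, the same as the offset at the pick, so it is on the floor. I'll release it, fetch the beaker, and photograph the bottle while I'm there.

```bash
python3 - <<'E'
from rig import ctrl
from h import *
let(ctrl)
if pick(ctrl,"beaker",25):
    pics(ctrl,2)
E
```

```text
t 11.3333
beaker grip 0.054512654838758876 want 0.056 26.403471732046455 [0.4413 0.291  0.0527]
15.975 0.05466388698387318 26.542976293712854 [-0.19 -0.4  -0.21]
```

View pics/p2.png

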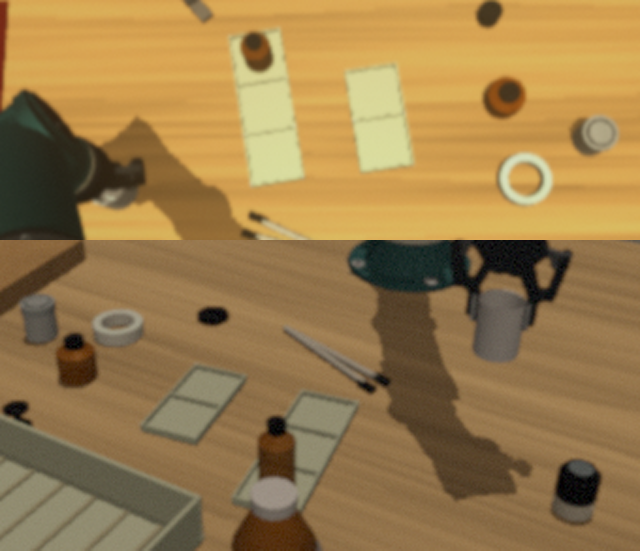

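The tall bottle stands free and upright, centred in tray3's far compartment (top view around (257,55)), and the beaker is held level. Next I place the beaker and fetch the loupe.

```bash
python3 - <<'E'
from rig import ctrl
from h import *
if place(ctrl,"beaker",3,-.081):
    let(ctrl)
    if pick(ctrl,"loupe",30): pics(ctrl,3)
E
```

```text
set True [-0.0001 -0.0001  0.0007]
t 21.8333
loupe grip 0.04698727390112959 want 0.048 31.01833504664569 [0.5159 0.4265 0.0367]
26.8917 0.04706325751356331 30.905989408493042 [-0.04 -0.52 -1.48]
```

View pics/p3.png

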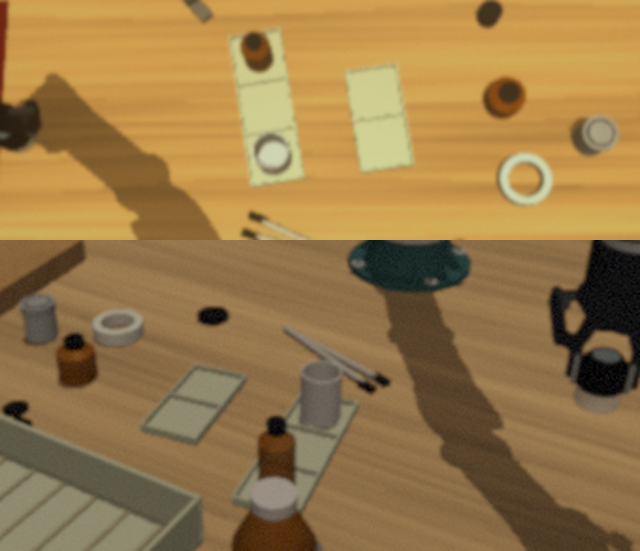

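The beaker stands upright inside tray3's near compartment (top view (272,153)), and the loupe is held. Next the loupe goes down, then the short bottle.

```bash
python3 - <<'E'
from rig import ctrl
from h import *
if place(ctrl,"loupe",2,.0405):
    let(ctrl)
    if pick(ctrl,"short",40): pics(ctrl,4)
E
```

```text
set True [-0.0002  0.      0.0007]
t 34.4833
short grip 0.056293184705671136 want 0.058 43.23456821501168 [ 0.5897 -0.2726  0.0351]
39.0333 0.056206959203628545 42.641402873414336 [-0.08 -0.79 -1.6 ]
```

View pics/p4.png

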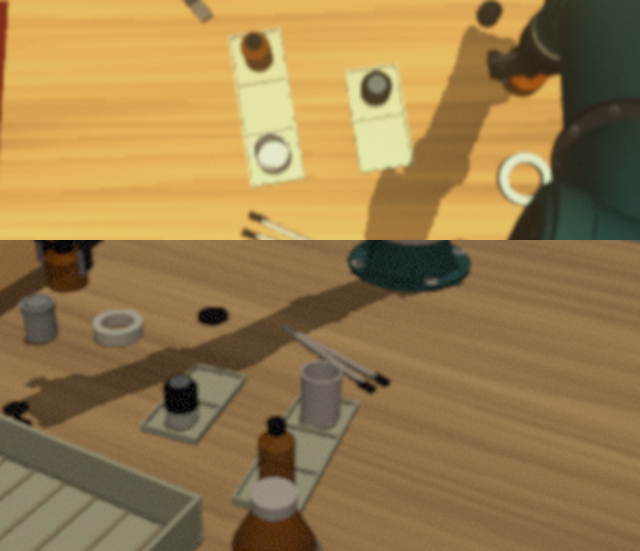

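The loupe stands upright in tray2's far compartment (top view (376,88)), the short bottle is held, and the tape has not moved.

```bash
python3 - <<'E'
from rig import ctrl
from h import *
if place(ctrl,"short",2,-.0405):
    let(ctrl)
    if pick(ctrl,"tin",35): pics(ctrl,5)
E
```

```text
set True [-0.0002  0.      0.001 ]
t 45.0167
tin grip 0.05343372608023913 want 0.054 37.059491872787476 [ 0.528  -0.407   0.0489]
49.825 0.0533561219229895 36.94990038871765 [-0.04  0.35 -1.76]
```

View pics/p5.png

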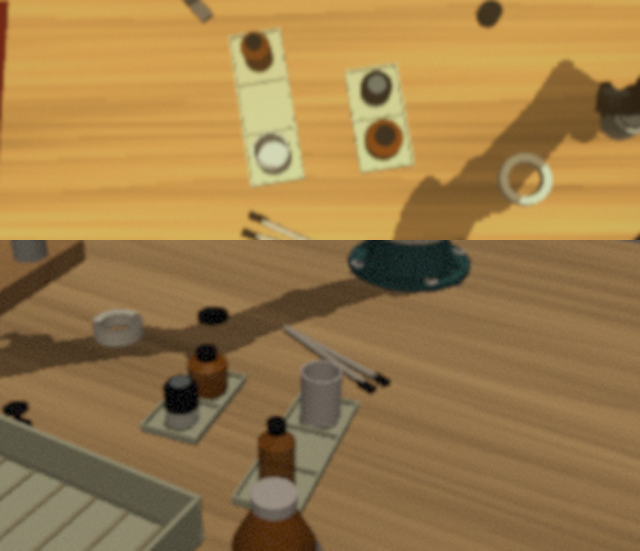

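The short bottle sits in tray2's near compartment (top view (384,138)) and the tin is held. Next, the tin goes into the middle of tray3, then I clear the arm and check.

```bash
python3 - <<'E'
from rig import ctrl
from h import *
if place(ctrl,"tin",3,0):
    let(ctrl)
    ctrl.reach([.5155,.4262,.25],ori(8)); pics(ctrl,6); print(ctrl.read_state()["time"])
E
```

```text
set True [-0.0002 -0.      0.0009]
t 57.1833
58.575
```

View pics/p6.png

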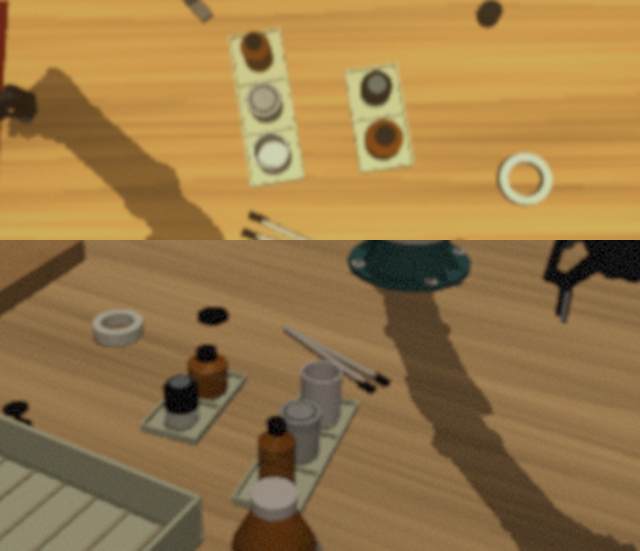

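All five stand upright in their own compartments (top view: (257,50), (265,102), (272,153), (376,88), (384,138)). Each was set down at floor height, and the tape is still at (525,180).

```bash
python3 -c "
from rig import ctrl
print(ctrl.finish_job())"
```

```text
the job is handed in; nothing more can be done
None
```

I handed the job in at about 59 s of the 136 s allowed: the last pictures show all five things upright in their own compartments of the right trays and the tape where it lay, but no verdict came back.

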